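Draw the setting-out stick from under the boards

ROBOT

A 6-joint arm with a two-finger parallel gripper is mounted at the origin on the work surface. World frame = base frame: x ahead of the robot, y to its left, z up, the work surface at z = 0. Lengths are in m, angles in rad, forces in N, time in s.
With the tool pointing down it reaches from about 0.225 to 0.875 m from the base axis. Payload 3.4 kg.
Tool frame: the origin (TCP) lies between the finger pads; the fingertips stand 19 mm ahead of it and the grasp point (between the pads) is the TCP; z points along the fingers, y is the line along which they close (so a half turn about z gives the same grasp; the last joint's range is limited). The gripper opens to 85 mm and grips with 20 to 120 N. Pads are 22 mm wide; open, the fingers measure 114 mm over their backs; the gripper's body (76 mm by 85 mm) begins 54 mm behind the grasp point. The pads swing forward as they close: fully open they stand 13 mm farther back than shut.
Start: joints at [-1.232, 0.276, 1.505, -0, 1.361, -0.121], TCP at [0.255, -0.515, 0.25] pointing down, gripper open.
Joint ranges: [-2.89, 2.89], [-0.75, 2.08], [0.22, 2.7], [-1.18, 4.32], [0.11, 2.71], [-2.7, 2.7]. Speed limits (rad/s): [2.57, 2.57, 3.14, 3.14, 3.14, 3.14].

INTERFACE

Orientations are given as a unit quaternion [w, x, y, z].
In Python, from rig import get_state, imaging, ticket gives the robot as it stands. The module is installed in compiled form; this text tells all that it offers.
- The arm moves only by the shell command python3 -m inch 'ROWS' [FORCE]. ROWS is JSON, a list of rows, each an object with "claw": the opening, from -1 (shut) to 1 (fully open); "travel": the shift along the world's x, y, z in units of 200 mm (1.0 is 200 mm), a list of three; "turn": the turn about the world's z in units of 180 degrees (1.0 is 180 degrees). A call has 1 to 5 rows; each row is the pose to reach, as a shift and turn from the pose commanded when the call began, turning the shorter way round; what a row does not reach only later rows make up. A row lasts 1/10 s, in which the tool goes at most 50 mm and 8.59 degrees, less where a joint would pass 70% of its speed; a pose out of reach is approached as far as the arm can. A call with a number of a shift or a turn outside -1 to 1 is refused whole. A call with a gripper value outside its range is refused whole. The fingers move at their own pace and stop on an object; FORCE is the grip in N (left out, the last holds). Time passes only in rows, so rows that repeat a pose let the fingers close. It gives the time, the measured TCP pose, the force, the opening and the grip force at its end, in the units of the state.
- get_state(): the state, without advancing time (a new reading comes with each control period).
- imaging.get_image(name): name is "side" or "top" or "wrist"; returns the picture (400x640x3 uint8, red, green, blue); there is no depth.
- imaging.camera_params(name): a dict with "camera_matrix" (3x3 intrinsics, pixels), "cam_to_world" (4x4, takes a point from camera to world coordinates); the wrist camera has in their place "T_tool_cam" (4x4, takes a point from camera to tool coordinates, whose origin is the TCP and whose axes are the flange's). Camera axes: x right, y down, z forward; pixel columns grow to the right and rows downward; lengths in m; the calibration is good to about 2 mm. A picture is of the moment at which its call begins: read the wrist's pose just before it. camera_params takes no time and is no camera call.
- ticket.sign_off(): hands the job in; it is judged then, once.
The state is a dict: "clock": time; "qpos": joint angles; "qd": joint speeds; "effort": joint torques, N m; "position": TCP position; "ee_rot": TCP orientation; "contact_force": force on the tool from outside, world axes, zero at the start; "moment": the same for the moment, N m; "width": finger opening in m; "gripper_force": force on a finger pad.
Only numpy, scipy, OpenCV 4.12 (cv2) and the standard library are available. Lean on these libraries where they do the work, as an engineer would, in place of code of your own. Each camera call takes 0.05 s, during which the arm holds its last target. There are 200 camera calls.

TASK

Slide the yellow setting-out stick out from under the two stacked boards: keep it flat on the bench and draw it lengthwise between the two metal bench dogs, which hold the boards back, so that the boards stay stacked in their place and are neither lifted nor tipped over. Then lay the stick flat in the middle of the cork mat, lengthwise along it, and let go.

Things in the scene. Friction and masses are not known exactly. Their poses are not given: they have to be found in the camera images.
- stick: Yellow flat stick with black ticks, 200 x 40 x 10 mm, 60 g, flat on the bench (not the loose blue one). Origin: centre of its underside; x along its length, z up. Its +x half (about 100 mm) sticks out from under the boards, midway between two bench dogs that stand beside its middle; the -x half, about 90 mm, lies under them. Pull it to its own +x: 120 mm brings its rear end past the dogs.
- lower_board: Brown grooved board, 160 x 90 x 20 mm, 0.2 kg, lying across the stick, a long side within 3 mm of the dogs (two fixed aluminium pins, 20 mm thick, 46 mm high, 90 mm between centres), which hold it back. Origin: centre of its underside; x along its 160 mm, y along its 90 mm away from the dogs, z up. It settles 10 mm on to the bench as the stick leaves, tilting a few degrees on the way.
- upper_board: Paler grooved board, 120 x 70 x 18 mm, 0.11 kg, lying loose on the lower board. Origin: centre of its underside, x along its 120 mm, y along its 70 mm, z up.
- cork_mat: Tan cork mat, 240 x 80 x 4 mm, fixed flat on the bench on the robot's right (-y). Origin: centre of its underside (its top is 4 mm up), x along its 240 mm, z up. Beside it lies a black rubber mat of the same size, which is not the one wanted.

How it is judged:
By the outcome, as a careful person would: the job done as asked, in the order asked, and still so for the second after the job is handed in, with the robot touching nothing.
It also fails if it takes over 48 s, if anything falls off the work surface, if the arm or the gripper's body presses on something with over 40 N, if the wrist force passes 120 N, or if a joint passes its speed limit or range.

## Working session

There is one attempt and no reset: what is moved stays moved. The work goes in short steps, Python scripts to look and compute and a shell command to move; the robot and the scene stay as the last step left them, time stands still between calls to the robot, and variables do not carry over. Pictures are saved under pics/ and viewed, at most 10 in all, crops included, and the job is handed in when it is done.

```bash
mkdir -p pics
python3 - <<'E'
from rig import get_state, imaging
import cv2
s=get_state();print(s)
for n in("top","side"):
    im=imaging.get_image(n);cv2.imwrite(f"pics/{n}0.png",im[:,:,::-1]);p=imaging.camera_params(n);print(n,p)
print(imaging.camera_params("wrist"))
E
```

```text
{'clock': 0.0, 'qpos': array([-1.23200445e+00,  2.76566579e-01,  1.50613452e+00,  3.04047476e-05,
        1.36074410e+00, -1.21016194e-01]), 'qd': array([ 7.71559667e-05, -4.35182168e-04, -2.46700126e-04, -7.17804587e-04,
       -3.79819042e-04,  1.32365820e-03]), 'effort': array([-1.21856829e-03, -4.16783953e+01, -2.45804536e+01, -3.20523677e-04,
        1.11380493e-02, -1.20558624e-05]), 'position': array([ 0.25499601, -0.51479481,  0.24945536]), 'ee_rot': array([-9.22398658e-04,  9.73688576e-01,  2.27880888e-01, -8.58829943e-05]), 'contact_force': array([ 0.02723988, -0.28674063,  0.63321337]), 'moment': array([ 0.01015093,  0.01748929, -0.02227676]), 'gripper_force': 0.0, 'width': 0.08520195917591154}
top {'camera_matrix': array([[465.14041584,   0.        , 327.5759382 ],
       [  0.        , 465.14041584, 202.12680988],
       [  0.        ,   0.        ,   1.        ]]), 'cam_to_world': array([[-0.01272508, -0.98991586,  0.14108388,  0.40758943],
       [-0.99991069,  0.01317416,  0.00224948,  0.04217767],
       [-0.00408546, -0.14104265, -0.98999509,  1.02502409],
       [ 
[... 322 characters left out ...]
814796,  0.5930797 , -0.51589686,  0.49993744],
       [ 0.0185973 , -0.64508782, -0.76388209,  0.75961982],
       [ 0.        ,  0.        ,  0.        ,  1.        ]])}
{'camera_matrix': array([[360.46847332,   0.        , 315.43108647],
       [  0.        , 360.46847332, 199.75216987],
       [  0.        ,   0.        ,   1.        ]]), 'T_tool_cam': array([[-1.14487786e-03, -9.60578219e-01, -2.78007509e-01,
         7.20454823e-02],
       [ 9.99999335e-01, -1.06056773e-03, -4.53652621e-04,
        -3.98767060e-04],
       [ 1.40923033e-04, -2.78007844e-01,  9.60578794e-01,
        -1.23039946e-01],
       [ 0.00000000e+00,  0.00000000e+00,  0.00000000e+00,
         1.00000000e+00]])}
```

View pics/top0.png

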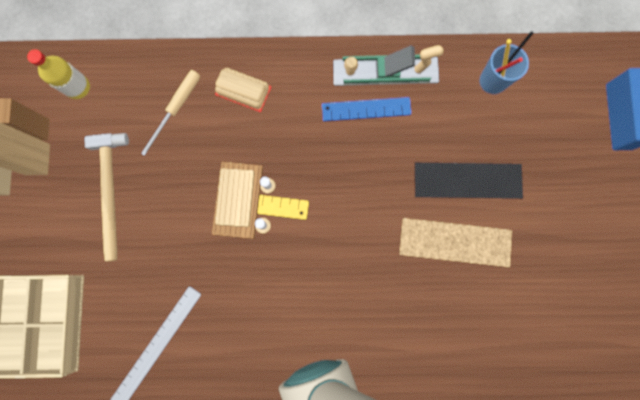

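View pics/side0.png

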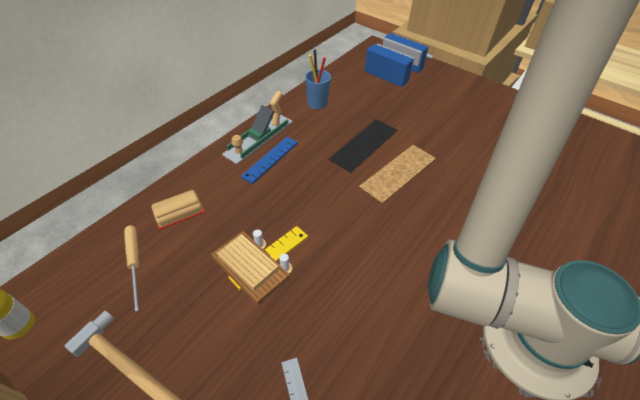

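The top view shows the yellow stick's free half at about (259–308, 195–218), the dogs at (266,185) and (262,225), and the boards at (213–262, 162–238). The cork mat spans (400–512, 220–265). The side view shows a sliver of the stick's rear at (234,283).

```bash
cat > h.py <<'E'
import numpy as np, cv2
from rig import get_state, imaging
from scipy.spatial.transform import Rotation as R
def pose(n,s=None):
    p=imaging.camera_params(n)
    if n!="wrist": return p["camera_matrix"],p["cam_to_world"]
    T=np.eye(4);q=s["ee_rot"];T[:3,:3]=R.from_quat(np.r_[q[1:],q[0]]).as_matrix();T[:3,3]=s["position"]
    return p["camera_matrix"],T@p["T_tool_cam"]
def ray(px,z,K,T):
    px=np.atleast_2d(px).astype(float)
    d=np.c_[px,np.ones(len(px))]@np.linalg.inv(K).T@T[:3,:3].T
    return T[:3,3]+d*((z-T[2,3])/d[:,2])[:,None]
def proj(P,K,T):
    c=(np.atleast_2d(P)-T[:3,3])@T[:3,:3]; u=c@K.T; return u[:,:2]/u[:,2:]
def blob(im,lo,hi,roi):
    h=cv2.cvtColor(im,cv2.COLOR_RGB2HSV);m=cv2.inRange(h,lo,hi);k=np.zeros_like(m);x0,y0,x1,y1=roi;k[y0:y1,x0:x1]=m[y0:y1,x0:x1]
    k=cv2.morphologyEx(k,cv2.MORPH_CLOSE,np.ones((7,7)))
    cs,_=cv2.findContours(k,cv2.RETR_EXTERNAL,cv2.CHAIN_APPROX_NONE)
    return max(cs,key=cv2.contourArea)[:,0,:]
def rect(c,z,K,T):
    P=ray(c,z,K,T)[:,:2]; (cx,cy),(a,b),_=r=cv2.minAreaRect((P*1000).astype(np.float32))
    B=cv2.boxPoints(r);e=max((B[1]-B[0],B[2]-B[1]),key=np.linalg.norm)
    return np.round([cx,cy]),np.round(sorted((a,b))),round(np.degrees(np.arctan2(e[1],e[0])),1),B.round()
E
python3 - <<'E'
from h import *
K,T=pose("top");im=cv2.imread("pics/top0.png")[:,:,::-1].copy()
print("stick",rect(blob(im,(22,150,120),(35,255,255),(250,180,320,235)),.01,K,T))
print("cork",rect(blob(im,(10,40,130),(25,190,255),(390,205,525,275)),.004,K,T))
print("boards(z.03)",rect(blob(im,(8,60,110),(22,200,255),(205,155,262,245)),.03,K,T))
print("dogs",ray([[266,183],[262,224]],.046,K,T).round(3))
K,T=pose("side");im=cv2.imread("pics/side0.png")[:,:,::-1].copy()
print("stick",rect(blob(im,(22,150,120),(35,255,255),(250,220,320,265)),.01,K,T))
print("cork",rect(blob(im,(10,40,130),(25,190,255),(350,140,440,205)),.004,K,T))
E
```

```text
stick (array([520., 132.]), array([0., 4.]), np.float32(89.2), array([[520., 130.],
       [520., 130.],
       [520., 134.],
       [520., 134.]], dtype=float32))
cork (array([ 467., -239.]), array([151., 299.]), np.float32(89.2), array([[ 390., -388.],
       [ 541., -390.],
       [ 545.,  -91.],
       [ 394.,  -89.]], dtype=float32))
boards(z.03) (array([559., 250.]), array([123., 197.]), np.float32(0.4), array([[460., 311.],
       [461., 188.],
       [658., 189.],
       [657., 312.]], dtype=float32))
dogs [[0.59  0.176 0.046]
 [0.502 0.184 0.046]]
stick (array([540., 141.]), array([42., 99.]), np.float32(80.8), array([[512.,  95.],
       [553.,  89.],
       [569., 187.],
       [527., 193.]], dtype=float32))
cork (array([ 460., -232.]), array([ 82., 243.]), np.float32(82.8), array([[ 404., -347.],
       [ 485., -357.],
       [ 516., -117.],
       [ 435., -106.]], dtype=float32))
```

Run:
```python
from h import *
K,T=pose("top");im=cv2.imread("pics/top0.png")[:,:,::-1].copy()
h=cv2.cvtColor(im,cv2.COLOR_RGB2HSV)
for y,x in((206,284),(206,265),(214,300),(242,450),(250,480),(300,450),(198,235),(200,218)):print(h[y,x],end=' ')
print()
print("stick",rect(blob(im,(20,170,190),(35,255,255),(250,180,320,235)),.01,K,T))
print("cork",rect(blob(im,(10,40,150),(25,190,255),(390,205,525,275)),.004,K,T))
K,T=pose("side");im=cv2.imread("pics/side0.png")[:,:,::-1].copy()
print("dog tops side",ray([[257,233],[285,257]],.046,K,T).round(3))
for n,z in(("black",.004),):
  K,T=pose("top");print(ray([[415,162],[523,163],[523,198],[415,197],[400,220],[512,230],[511,265],[400,255]],z,K,T).round(3))
```

```text
[ 26 133 255] [ 27 131 255] [ 23 145 201] [ 18  83 218] [ 18  80 222] [ 11 121 147] [ 19  68 253] [ 19  74 239] Traceback (most recent call last):
  File "<stdin>", line 6, in <module>
  File "h.py", line 19, in blob
    return max(cs,key=cv2.contourArea)[:,0,:]
           ~~~^^^^^^^^^^^^^^^^^^^^^^^^
ValueError: max() iterable argument is empty
```

Run:
```python
from h import *
K,T=pose("top");im=cv2.imread("pics/top0.png")[:,:,::-1].copy()
print("stick",rect(blob(im,(21,105,170),(35,255,255),(256,180,320,235)),.01,K,T))
print("cork",rect(blob(im,(10,40,175),(25,120,255),(390,205,525,275)),.004,K,T))
K,T=pose("side");print("dog tops side",ray([[257,233],[285,257]],.046,K,T).round(3))
```

```text
stick (array([543., 144.]), array([ 44., 111.]), np.float32(82.2), array([[514.,  92.],
       [557.,  86.],
       [572., 196.],
       [529., 202.]], dtype=float32))
cork (array([ 461., -234.]), array([ 83., 243.]), np.float32(83.0), array([[ 405., -350.],
       [ 488., -360.],
       [ 517., -119.],
       [ 435., -108.]], dtype=float32))
dog tops side [[0.591 0.181 0.046]
 [0.501 0.188 0.046]]
```

```bash
for i in 1; do
python3 -m inch '[{"claw":1,"travel":[0.09,0.2,0],"turn":0.02},{"claw":1,"travel":[0.18,0.4,0],"turn":0.04},{"claw":1,"travel":[0.27,0.6,0],"turn":0.06},{"claw":1,"travel":[0.35,0.79,0],"turn":0.08}]' 40
python3 -m inch '[{"claw":1,"travel":[0.09,0.2,0],"turn":0.02},{"claw":1,"travel":[0.18,0.4,0],"turn":0.04},{"claw":1,"travel":[0.27,0.6,0],"turn":0.06},{"claw":1,"travel":[0.35,0.79,0],"turn":0.08}]'
python3 -m inch '[{"claw":1,"travel":[0.09,0.2,0],"turn":0.02},{"claw":1,"travel":[0.18,0.4,0],"turn":0.04},{"claw":1,"travel":[0.27,0.6,0],"turn":0.06},{"claw":1,"travel":[0.35,0.79,0],"turn":0.08}]'
python3 -m inch '[{"claw":1,"travel":[0.09,0.2,-0.1],"turn":0.02},{"claw":1,"travel":[0.18,0.4,-0.2],"turn":0.04},{"claw":1,"travel":[0.27,0.6,-0.3],"turn":0.06},{"claw":1,"travel":[0.36,0.77,-0.4],"turn":0.07},{"claw":1,"travel":[0.36,0.77,-0.5],"turn":0.07}]'
python3 -m inch '[{"claw":1,"travel":[0,0,0],"turn":0},{"claw":1,"travel":[0,0,0],"turn":0}]'
done
python3 - <<'E'
from h import *
s=get_state();im=imaging.get_image("wrist");cv2.imwrite("pics/w1.png",im[:,:,::-1]);K,T=pose("wrist",s)
q=s["ee_rot"];print(s["position"],np.degrees(R.from_quat(np.r_[q[1:],q[0]]).as_matrix()[:,:2]).round(2).tolist())
try: print(rect(blob(im,(21,105,120),(35,255,255),(0,0,640,400)),.01,K,T))
except Exception as e: print(e)
E
```

```text
clock: 0.5
position: [0.3255, -0.3554, 0.2499]
ee_rot: [-0.001, 0.937, 0.349, 0.0]
contact_force: [1.0, -0.7, 0.3]
width: 0.0855
gripper_force: 0.0
clock: 0.9
position: [0.3954, -0.1974, 0.2501]
ee_rot: [-0.0, 0.886, 0.464, 0.0]
contact_force: [-0.4, -0.1, 1.0]
width: 0.0853
gripper_force: 0.0
clock: 1.3
position: [0.4655, -0.0394, 0.2501]
ee_rot: [-0.0, 0.821, 0.572, -0.0]
contact_force: [0.6, -0.9, 0.5]
width: 0.0859
gripper_force: 0.0
clock: 1.8
position: [0.5393, 0.1168, 0.1491]
ee_rot: [-0.0, 0.752, 0.659, 0.001]
contact_force: [-1.1, -0.8, 0.4]
width: 0.0858
gripper_force: 0.0
clock: 2.0
position: [0.5366, 0.1125, 0.15]
ee_rot: [-0.0, 0.754, 0.657, -0.001]
contact_force: [-0.1, -0.3, -0.3]
width: 0.0855
gripper_force: 0.0
[0.53661788 0.11248153 0.15000526] [[7.83, 56.76], [56.76, -7.83], [-0.04, -0.09]]
(array([544., 145.]), array([ 40., 107.]), np.float32(82.1), array([[517.,  95.],
       [556.,  90.],
       [571., 196.],
       [531., 201.]], dtype=float32))
```

View pics/w1.png

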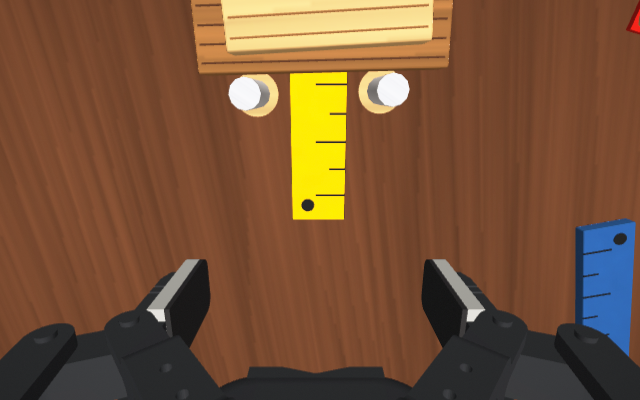

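The wrist view shows the stick's front edge at row 219, columns 293–345, midway between the dogs at (245,93) and (392,90), with the boards in place behind them. It measures 40 mm wide at 82.1°, matching the tool's yaw. Next I grasp about 25 mm behind the front end.

```bash
python3 -m inch '[{"claw":1,"travel":[0.017,0.022,-0.15],"turn":0},{"claw":1,"travel":[0.017,0.022,-0.3],"turn":0},{"claw":1,"travel":[0.017,0.022,-0.45],"turn":0},{"claw":1,"travel":[0.017,0.022,-0.55],"turn":0},{"claw":1,"travel":[0.017,0.022,-0.6],"turn":0}]' 40
python3 -m inch '[{"claw":0.3,"travel":[0,0,-0.02],"turn":0},{"claw":0.3,"travel":[0,0,-0.04],"turn":0},{"claw":0.3,"travel":[0,0,-0.045],"turn":0},{"claw":0.3,"travel":[0,0,-0.045],"turn":0},{"claw":0.3,"travel":[0,0,-0.045],"turn":0}]'
python3 -m inch '[{"claw":-1,"travel":[0,0,0],"turn":0},{"claw":-1,"travel":[0,0,0],"turn":0},{"claw":-1,"travel":[0,0,0],"turn":0},{"claw":-1,"travel":[0,0,0],"turn":0},{"claw":-1,"travel":[0,0,0],"turn":0}]'
```

```text
clock: 2.55
position: [0.5403, 0.1161, 0.03]
ee_rot: [-0.0, 0.754, 0.656, -0.0]
contact_force: [0.6, 0.2, 0.7]
width: 0.0854
gripper_force: 0.0
clock: 3.05
position: [0.5411, 0.1172, 0.022]
ee_rot: [0.0, 0.754, 0.657, 0.001]
contact_force: [0.2, -0.4, 0.2]
width: 0.0558
gripper_force: 0.0
clock: 3.55
position: [0.5406, 0.1172, 0.022]
ee_rot: [0.0, 0.754, 0.657, 0.0]
contact_force: [-1.2, -0.3, 6.2]
width: 0.0384
gripper_force: 40.3
```

```bash
python3 -m inch '[{"claw":-1,"travel":[-0.003,-0.02,0],"turn":0},{"claw":-1,"travel":[-0.006,-0.04,0],"turn":0},{"claw":-1,"travel":[-0.008,-0.06,0],"turn":0},{"claw":-1,"travel":[-0.011,-0.08,0],"turn":0},{"claw":-1,"travel":[-0.014,-0.1,0],"turn":0}]' 60
python3 -m inch '[{"claw":-1,"travel":[-0.003,-0.02,0],"turn":0},{"claw":-1,"travel":[-0.006,-0.04,0],"turn":0},{"claw":-1,"travel":[-0.008,-0.06,0],"turn":0},{"claw":-1,"travel":[-0.011,-0.08,0],"turn":0},{"claw":-1,"travel":[-0.014,-0.1,0],"turn":0}]'
python3 - <<'E'
from h import *
s=get_state();im=imaging.get_image("wrist");cv2.imwrite("pics/w2.png",im[:,:,::-1]);print(s["width"],s["contact_force"])
E
```

```text
clock: 4.05
position: [0.5394, 0.0997, 0.0222]
ee_rot: [-0.001, 0.755, 0.656, 0.003]
contact_force: [2.1, 10.2, 4.1]
width: 0.0384
gripper_force: 59.6
clock: 4.55
position: [0.5367, 0.0797, 0.0222]
ee_rot: [-0.001, 0.755, 0.656, 0.003]
contact_force: [1.3, 10.6, 4.0]
width: 0.038
gripper_force: 59.7
0.03799626681146381 [ 1.27512817 10.63908495  4.04812939]
```

View pics/w2.png

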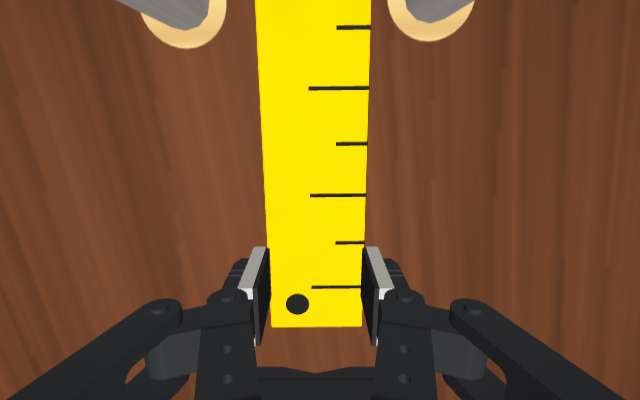

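The stick is held between the pads with its front edge at row 326, columns 272–362. It sits square and follows the pull without slipping, so I carry on.

```bash
python3 -m inch '[{"claw":-1,"travel":[-0.003,-0.02,0],"turn":0},{"claw":-1,"travel":[-0.006,-0.04,0],"turn":0},{"claw":-1,"travel":[-0.008,-0.06,0],"turn":0},{"claw":-1,"travel":[-0.011,-0.08,0],"turn":0},{"claw":-1,"travel":[-0.014,-0.1,0],"turn":0}]'
python3 -m inch '[{"claw":-1,"travel":[-0.003,-0.02,0],"turn":0},{"claw":-1,"travel":[-0.006,-0.04,0],"turn":0},{"claw":-1,"travel":[-0.008,-0.06,0],"turn":0},{"claw":-1,"travel":[-0.011,-0.08,0],"turn":0},{"claw":-1,"travel":[-0.014,-0.1,0],"turn":0}]'
python3 -m inch '[{"claw":-1,"travel":[-0.003,-0.02,0],"turn":0},{"claw":-1,"travel":[-0.006,-0.04,0],"turn":0},{"claw":-1,"travel":[-0.008,-0.06,0],"turn":0},{"claw":-1,"travel":[-0.011,-0.08,0],"turn":0},{"claw":-1,"travel":[-0.014,-0.1,0],"turn":0}]'
python3 -m inch '[{"claw":-1,"travel":[-0.003,-0.02,0],"turn":0},{"claw":-1,"travel":[-0.006,-0.04,0],"turn":0},{"claw":-1,"travel":[-0.008,-0.06,0],"turn":0},{"claw":-1,"travel":[-0.011,-0.08,0],"turn":0},{"claw":-1,"travel":[-0.014,-0.1,0],"turn":0}]'
python3 -m inch '[{"claw":-1,"travel":[-0.006,-0.04,0],"turn":0},{"claw":-1,"travel":[-0.011,-0.08,0],"turn":0},{"claw":-1,"travel":[-0.017,-0.12,0],"turn":0},{"claw":-1,"travel":[-0.022,-0.16,0],"turn":0},{"claw":-1,"travel":[-0.028,-0.2,0],"turn":0}]'
python3 -m inch '[{"claw":-1,"travel":[0,0,0],"turn":0},{"claw":-1,"travel":[0,0,0],"turn":0}]'
python3 - <<'E'
from h import *
for n in("top","side"):
    im=imaging.get_image(n);cv2.imwrite(f"pics/{n}2.png",im[:,:,::-1])
a=cv2.imread("pics/top2.png")[130:290,190:400];b=cv2.imread("pics/side2.png")[190:350,190:400]
cv2.imwrite("pics/both2.png",np.hstack([cv2.resize(x,None,fx=1.9,fy=1.9) for x in(a,b)]))
E
```

```text
clock: 5.1
position: [0.5338, 0.06, 0.0222]
ee_rot: [-0.001, 0.755, 0.656, 0.003]
contact_force: [2.4, 11.0, 4.1]
width: 0.0377
gripper_force: 59.8
clock: 5.6
position: [0.5308, 0.0386, 0.0222]
ee_rot: [0.0, 0.754, 0.657, 0.002]
contact_force: [0.5, 4.1, 4.6]
width: 0.0379
gripper_force: 59.9
clock: 6.1
position: [0.5279, 0.0177, 0.0222]
ee_rot: [0.001, 0.754, 0.656, 0.002]
contact_force: [0.5, 3.2, 5.6]
width: 0.0379
gripper_force: 60.0
clock: 6.6
position: [0.5251, -0.0023, 0.0222]
ee_rot: [0.001, 0.754, 0.656, 0.002]
contact_force: [1.1, 4.2, 5.4]
width: 0.0377
gripper_force: 60.0
clock: 7.1
position: [0.5193, -0.0424, 0.0222]
ee_rot: [0.0, 0.754, 0.656, 0.002]
contact_force: [0.9, 4.8, 5.7]
width: 0.0381
gripper_force: 60.0
clock: 7.3
position: [0.5192, -0.0435, 0.0222]
ee_rot: [0.001, 0.754, 0.657, 0.001]
contact_force: [0.6, 0.9, 6.5]
width: 0.038
gripper_force: 60.0
```

View pics/both2.png

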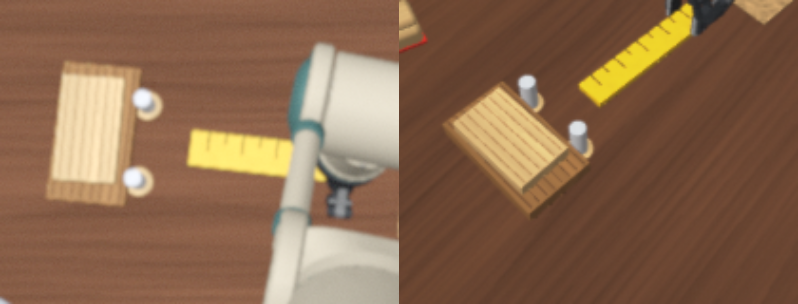

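The stick is fully out: its rear end is at (190,150) in the left crop, well past the dogs. The boards lie stacked flat against the dogs. Now I measure the stick in hand and lift.

```bash
python3 -m inch '[{"claw":-1,"travel":[0,0,0.05],"turn":0},{"claw":-1,"travel":[0,0,0.1],"turn":0},{"claw":-1,"travel":[0,0,0.2],"turn":0},{"claw":-1,"travel":[0,0,0.2],"turn":0},{"claw":-1,"travel":[0,0,0.2],"turn":0}]'
python3 - <<'E'
from h import *
s=get_state();im=imaging.get_image("wrist");cv2.imwrite("pics/w3.png",im[:,:,::-1]);K,T=pose("wrist",s)
c=blob(im,(21,105,120),(35,255,255),(0,0,640,400));print("px",c.min(0),c.max(0))
z=.01+s["position"][2]-.0222
print(s["position"],rect(c,z,K,T))
K,T=pose("side");im=imaging.get_image("side");print("side",rect(blob(im,(22,150,120),(35,255,255),(250,130,400,265)),z,K,T))
E
```

```text
clock: 7.9
position: [0.5184, -0.043, 0.0618]
ee_rot: [0.001, 0.754, 0.657, 0.0]
contact_force: [-0.0, 0.3, -0.1]
width: 0.0375
gripper_force: 60.4
px [254   0] [370 326]
[ 0.51838604 -0.04302777  0.06176545] (array([524.,  -4.]), array([ 39., 128.]), np.float32(82.7), array([[497., -65.],
       [536., -70.],
       [552.,  56.],
       [513.,  61.]], dtype=float32))
side (array([524.,  33.]), array([ 44., 202.]), np.float32(82.9), array([[490., -65.],
       [534., -70.],
       [559., 130.],
       [515., 136.]], dtype=float32))
```

View pics/w3.png

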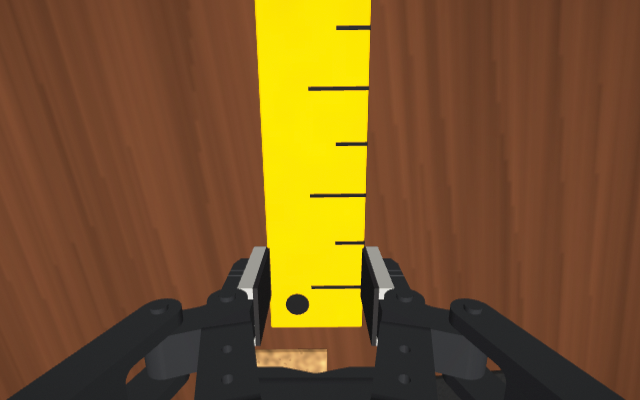

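```bash
python3 -m inch '[{"claw":-1,"travel":[-0.02,-0.08,0],"turn":0},{"claw":-1,"travel":[-0.06,-0.23,0],"turn":0},{"claw":-1,"travel":[-0.1,-0.38,0],"turn":0},{"claw":-1,"travel":[-0.14,-0.53,0],"turn":0},{"claw":-1,"travel":[-0.18,-0.68,0],"turn":0}]'
python3 -m inch '[{"claw":-1,"travel":[-0.04,-0.15,0],"turn":0.001},{"claw":-1,"travel":[-0.08,-0.3,0],"turn":0.002},{"claw":-1,"travel":[-0.11,-0.45,0],"turn":0.003},{"claw":-1,"travel":[-0.14,-0.56,0],"turn":0.003},{"claw":-1,"travel":[-0.16,-0.64,0],"turn":0.003}]'
python3 -m inch '[{"claw":-1,"travel":[0,0,0],"turn":0},{"claw":-1,"travel":[0,0,-0.06],"turn":0},{"claw":-1,"travel":[0,0,-0.12],"turn":0},{"claw":-1,"travel":[0,0,-0.12],"turn":0},{"claw":-1,"travel":[0,0,-0.12],"turn":0}]'
python3 - <<'E'
from h import *
s=get_state();z=.01+s["position"][2]-.0222
K,T=pose("side");im=imaging.get_image("side");cv2.imwrite("pics/s4.png",im[:,:,::-1]);print("side",s["position"],rect(blob(im,(22,150,120),(35,255,255),(340,120,450,215)),z,K,T))
K,T=pose("wrist",s);im=imaging.get_image("wrist");cv2.imwrite("pics/w4.png",im[:,:,::-1]);print("w",rect(blob(im,(21,105,120),(35,255,255),(0,0,640,400)),z,K,T))
a=cv2.imread("pics/s4.png")[100:250,320:520]
cv2.imwrite("pics/both4.png",np.hstack([cv2.resize(a,(400,300)),cv2.resize(cv2.imread("pics/w4.png"),(400,300))]))
E
```

```text
clock: 8.5
position: [0.4812, -0.1797, 0.0604]
ee_rot: [-0.001, 0.754, 0.657, -0.0]
contact_force: [-0.0, -0.0, -1.1]
width: 0.038
gripper_force: 60.4
clock: 9.0
position: [0.4493, -0.3081, 0.0604]
ee_rot: [-0.001, 0.751, 0.66, -0.0]
contact_force: [0.1, -0.4, -0.3]
width: 0.0377
gripper_force: 60.4
clock: 9.5
position: [0.4499, -0.3056, 0.0365]
ee_rot: [-0.001, 0.75, 0.661, -0.0]
contact_force: [-0.3, -0.8, -0.6]
width: 0.0381
gripper_force: 60.4
side [ 0.44989499 -0.30562723  0.03646198] (array([ 456., -228.]), array([ 42., 206.]), np.float32(83.5), array([[ 424., -328.],
       [ 466., -332.],
       [ 489., -128.],
       [ 447., -123.]], dtype=float32))
w (array([ 455., -267.]), array([ 41., 128.]), np.float32(83.4), array([[ 427., -328.],
       [ 467., -333.],
       [ 482., -206.],
       [ 442., -201.]], dtype=float32))
```

View pics/both4.png

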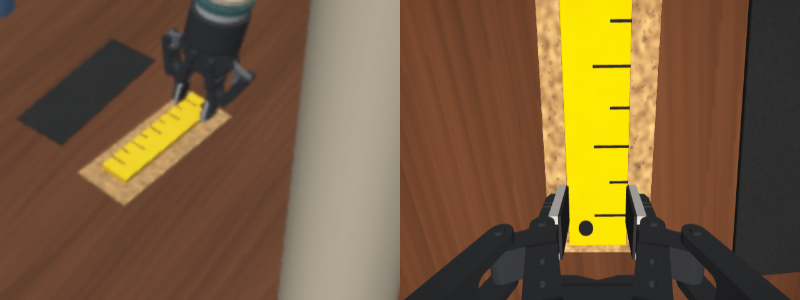

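The stick hangs over the cork mat, lengthwise along it. It is about 3 mm too far left, with cork margins of 23 px left and 30 px right at row 100. I correct by about (+3, −2.6) mm and lower.

```bash
python3 -m inch '[{"claw":-1,"travel":[0.015,-0.013,-0.015],"turn":0},{"claw":-1,"travel":[0.015,-0.013,-0.03],"turn":0},{"claw":-1,"travel":[0.015,-0.013,-0.045],"turn":0},{"claw":-1,"travel":[0.015,-0.013,-0.05],"turn":0},{"claw":-1,"travel":[0.015,-0.013,-0.05],"turn":0}]'
python3 -m inch '[{"claw":-1,"travel":[0,0,0],"turn":0},{"claw":-1,"travel":[0,0,0],"turn":0}]'
```

```text
clock: 10.1
position: [0.4529, -0.3094, 0.0271]
ee_rot: [-0.0, 0.751, 0.661, -0.0]
contact_force: [0.6, -0.6, -0.8]
width: 0.038
gripper_force: 60.4
clock: 10.3
position: [0.4532, -0.3096, 0.0274]
ee_rot: [0.0, 0.751, 0.661, 0.0]
contact_force: [0.2, -0.4, -0.5]
width: 0.0379
gripper_force: 60.4
```

```bash
python3 -m inch '[{"claw":-1,"travel":[0,0,-0.004],"turn":0},{"claw":-1,"travel":[0,0,-0.007],"turn":0},{"claw":-1,"travel":[0,0,-0.007],"turn":0}]' 20
python3 -m inch '[{"claw":0.1,"travel":[0,0,0],"turn":0},{"claw":0.3,"travel":[0,0,0],"turn":0},{"claw":0.6,"travel":[0,0,0],"turn":0},{"claw":0.6,"travel":[0,0,0],"turn":0},{"claw":0.6,"travel":[0,0,0],"turn":0}]'
python3 -m inch '[{"claw":0.6,"travel":[0,0,0.05],"turn":0},{"claw":0.6,"travel":[0,0,0.15],"turn":0},{"claw":0.6,"travel":[0,0,0.3],"turn":0},{"claw":0.6,"travel":[0,0,0.45],"turn":0},{"claw":0.6,"travel":[0,0,0.6],"turn":0}]'
python3 -m inch '[{"claw":0.6,"travel":[0,-0.2,0.2],"turn":0},{"claw":0.6,"travel":[0,-0.4,0.3],"turn":0},{"claw":0.6,"travel":[0,-0.5,0.3],"turn":0},{"claw":0.6,"travel":[0,-0.5,0.3],"turn":0},{"claw":0.6,"travel":[0,-0.5,0.3],"turn":0}]'
python3 - <<'E'
from h import *
for n in("top","side"):
    K,T=pose(n);im=imaging.get_image(n);cv2.imwrite(f"pics/{n}5.png",im[:,:,::-1])
    roi=(390,205,525,275) if n=="top" else (340,120,450,215)
    sl=105 if n=="top" else 150
    print(n,rect(blob(im,(22,sl,120),(35,255,255),roi),.014,K,T))
a=cv2.imread("pics/top5.png")[150:280,200:530];b=cv2.imread("pics/side5.png")[130:330,190:460]
cv2.imwrite("pics/both5.png",np.hstack([cv2.resize(a,(400,158)),cv2.resize(b,(213,158))]) if 0 else np.vstack([cv2.resize(a,(600,236)),cv2.resize(b,(486,360))[:,:] if 0 else cv2.copyMakeBorder(cv2.resize(b,(486,360)),0,0,0,114,0)]))
E
```

```text
clock: 10.6
position: [0.4533, -0.3096, 0.0262]
ee_rot: [0.0, 0.751, 0.661, 0.0]
contact_force: [-1.0, 0.8, 1.6]
width: 0.038
gripper_force: 60.6
clock: 11.1
position: [0.4532, -0.3095, 0.0259]
ee_rot: [-0.0, 0.751, 0.661, 0.0]
contact_force: [-1.0, -0.1, 0.2]
width: 0.068
gripper_force: 0.0
clock: 11.6
position: [0.4531, -0.3094, 0.1478]
ee_rot: [0.0, 0.751, 0.661, 0.0]
contact_force: [0.2, -0.7, -0.4]
width: 0.0683
gripper_force: 0.0
clock: 12.1
position: [0.4527, -0.4089, 0.2059]
ee_rot: [-0.001, 0.751, 0.66, 0.0]
contact_force: [0.7, 0.2, -0.5]
width: 0.0686
gripper_force: 0.0
top (array([ 463., -237.]), array([ 43., 202.]), np.float32(83.3), array([[ 430., -334.],
       [ 472., -339.],
       [ 496., -139.],
       [ 453., -134.]], dtype=float32))
side (array([ 460., -232.]), array([ 43., 205.]), np.float32(83.1), array([[ 426., -332.],
       [ 469., -337.],
       [ 493., -133.],
       [ 450., -128.]], dtype=float32))
```

View pics/both5.png

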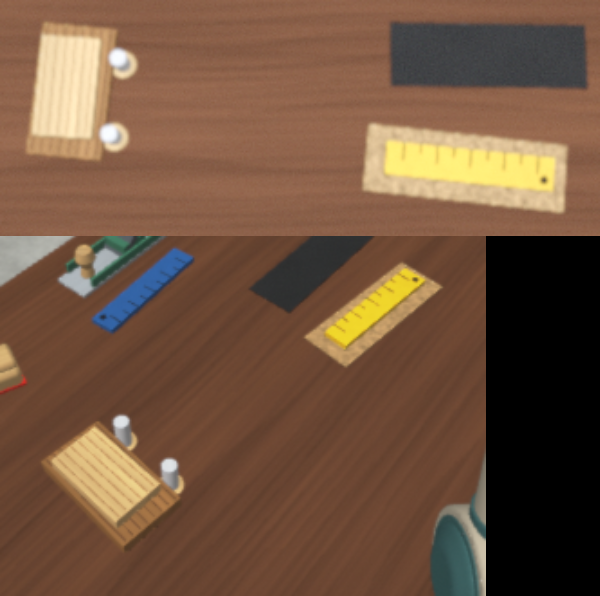

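The stick lies centred on the cork mat, within about 3 mm and aligned at 83°. In the top crop it spans columns 385–555 and the mat 363–567. The boards are still stacked at the dogs and the gripper is clear of everything.

```bash
python3 -c "
from rig import ticket;print(ticket.sign_off())"
```

```text
the job is handed in; nothing more can be done
None
```

I drew the stick out flat between the dogs, leaving the boards stacked in place, laid it within about 3 mm of the cork mat's centre and aligned along it, let go, and handed the job in at about 12 s; no verdict was returned.

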